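Roll the panel's edge strip flush

TASK

Take the hand roller from its stand and roll it along the carved panel's edge strip with firm but not crushing pressure, until every block of the strip is pressed flush; let only the rolling wheel touch the work, never the gripper. Then put the roller back home, upright in its stand, and let go, leaving the other things on the bench alone.

Things in the scene. Friction and masses are not known exactly. Their poses are not given: they have to be found in the camera images.
- roller_grip (a point): hand roller, 123 mm tall: centre of its upright square wooden handle, 26 x 26 mm, 60 mm tall (30 mm above and below this point). Below it a steel plate 40 (x) x 66 (y) x 5 mm, underside 35 mm below this point, then a fork 33 mm wide with a wheel whose lowest point is 93 mm below. x = rolling direction, y = axle, z = up. About 0.26 kg. Grip firmly (60 N up), best closing along x
- wheel (a joint): turn of the roller's rubber wheel (40 mm diameter, 20 mm wide) about its axle, rad, 0 at the start, turns freely. The wheel and fork give upwards against a spring: from about 4 N, then 5 N per mm, up to 7 mm
- stand: fixed roller stand, origin at the centre of its underside. Two walls 70 mm long (x), 14 mm thick, at y = +-29 mm, tops 70 mm high; wheel and fork hang in the 44 mm gap, the roller's plate lies on the wall tops between 8 mm high lugs (inner faces x = +-25 mm). Roller home: handle centre over the origin, 105 mm above the bench, its x along the stand's x, either way round
- holder: fixed wooden frame 230 (x) x 130 (y) mm, 30 mm high, origin at the centre of its underside. In it a pale carved panel 190 x 90 mm, packed up by an unknown amount: its top is 50 to 74 mm above the bench in the middle and slopes along x by up to 0.03 rad; no reading tells how much. The work cracks above 26 N in all; roll with 14 to 20 N
- strip_a (a point): one end of the edge strip's line (holder x = -86, y = +29 mm), on 18 mm of bare panel next to block0, level with the seated strip. The height of this point (50 mm) is only the lowest the panel can be. The strip is a row of seven wooden blocks along the panel's +y edge, each 22 x 22 mm, standing 2.5 to 4.5 mm proud
- strip_b (a point): the other end of the strip's line, on the bare panel next to block6 (holder x = +86, y = +29 mm). Each block of the strip is a tight fit: it yields at about 10 N, stays where it is left and stops hard when flush
- block0 (a joint): how far strip block 0 stands proud of its flush position, m (0 = flush, fully seated); its centre is at holder x = -66 mm, y = 29 mm
- block1 (a joint): how far strip block 1 stands proud of its flush position, m (0 = flush, fully seated); its centre is at holder x = -44 mm, y = 29 mm
- block2 (a joint): how far strip block 2 stands proud of its flush position, m (0 = flush, fully seated); its centre is at holder x = -22 mm, y = 29 mm
- block3 (a joint): how far strip block 3 stands proud of its flush position, m (0 = flush, fully seated); its centre is at holder x = 0 mm, y = 29 mm
- block4 (a joint): how far strip block 4 stands proud of its flush position, m (0 = flush, fully seated); its centre is at holder x = 22 mm, y = 29 mm
- block5 (a joint): how far strip block 5 stands proud of its flush position, m (0 = flush, fully seated); its centre is at holder x = 44 mm, y = 29 mm
- block6 (a joint): how far strip block 6 stands proud of its flush position, m (0 = flush, fully seated); its centre is at holder x = 66 mm, y = 29 mm
- chisel: bystander: chisel lying on the bench, 200 mm long, pale wooden handle; to be left alone
- tape: bystander: steel tape measure, 62 x 36 x 58 mm, standing on its edge; to be left alone
- mallet: bystander: mallet lying on the bench, 260 mm long, dark head; to be left alone
- offcut: bystander: plain wood offcut, 100 x 50 x 30 mm; to be left alone
- finial: bystander: pale pointed carving on a square foot, 85 x 85 mm, 181 mm tall; to be left alone
- gouge: bystander: gouge lying on the bench, 230 mm long, dark wooden handle; to be left alone
- dish: bystander: small round clay dish, 100 mm across, 35 mm high; to be left alone
There are look-alikes about, which are no part of the job. What is shaped like the part that bears roller_grip but purple is not meant. Of the things shaped like the stand, the wooden one is meant.

How it is judged:
On the way, in this order (a step that is already met when the one before it is completed fails the run):
1. the roller is lifted clear of its stand (height (world z) of roller_grip above 0.125 m and contact force between the fingers and anything else above 1 N), for 0.1 s.
2. the wheel rolls under pressure on the work: turned by more than 1.2 rad with over 6 N on the work (contact force between holder and anything else above 6 N and (value of joint wheel above 1.2 rad or value of joint wheel below -1.2 rad)).
3. all seven blocks of the strip are seated, each less than 1.5 mm proud (value of joint each of block0, block1, block2, block3, block4, block5, block6 below 0.0015 m), for 0.2 s.
At the end, for the whole second after the job is handed in: all seven blocks stand less than 1.5 mm proud, and the roller is home in its stand: handle centre within 10 mm of the stand's axis, 100 to 110 mm above the bench, upright within 0.08 rad (all of step 3 and horizontal distance between roller_grip and stand below 0.01 m and height (world z) of roller_grip between 0.1 and 0.11 m and angle between roller_grip's own z axis and vertical below 0.08 rad); the robot touches nothing.
It fails at once if more than 26 N on the work (contact force between holder and anything else above 26 N).
It fails at once if the gripper or arm touches the panel, strip or holder (contact force between any of the fingers, the arm and holder above 1 N).
It fails at once if a bystander is moved by more than 20 mm (distance of any of chisel, tape, mallet, offcut, finial, gouge, dish from where it was at the start of the episode above 0.02 m).
It also fails if it takes over 70 s, if anything falls off the work surface, if the arm or the gripper's body presses on something with over 40 N, if the wrist force passes 120 N, or if a joint passes its speed limit or range.

ROBOT

A 7-joint arm with a two-finger parallel gripper is mounted at the origin on the work surface. World frame = base frame: x ahead of the robot, y to its left, z up, the work surface at z = 0. Lengths are in m, angles in rad, forces in N, time in s.
With the tool pointing down it reaches from about 0.4 to 0.875 m from the base axis. Payload 4.4 kg.
Tool frame: the origin (TCP) lies midway between the tips of the shut fingers; the grasp point (between the pads) lies 19 mm behind it; z points along the fingers, y is the direction in which the jaws open and shut (so a half turn about z gives the same grasp; the last joint's range is limited). The gripper opens to 85 mm and grips with 20 to 120 N. Pads are 22 mm wide; open, the fingers measure 114 mm over their backs; the gripper's body (76 mm by 85 mm) begins 54 mm behind the grasp point. The pads swing forward as they close: fully open they stand 13 mm farther back than shut.
Start: joints at [-1.369, 0.628, 0.038, 1.517, -0.027, 0.996, -0.02], TCP at [0.172, 0.627, 0.231] pointing down, gripper open.
Joint ranges: [-3.06, 3.06], [-0.37, 2.12], [-1.25, 1.32], [0.18, 2.47], [-1.1, 4.24], [0.23, 1.98], [-2.94, 2.94]. Speed limits (rad/s): [2.57, 2.57, 3.14, 3.14, 3.14, 3.14, 3.14].

INTERFACE

Orientations are given as a rotation vector (axis times angle).
In Python, from rig import r gives the robot as it stands.
- The arm moves only by the tool play_rows, never from a script. Its argument "targets" is a list that holds one entry, the list of rows, each a list of 5 numbers: the closure, from -1 (fully open) to 1 (shut), then the shift along the tool's x, y, z in mm, then the turn about the tool's z in rad. In form: [[[gripper, dx, dy, dz, turn], ...]]. A call has 1 to 5 rows; each row is the pose to reach, as a shift and turn from the pose commanded when the call began, along the tool's axes at that moment; what a row does not reach only later rows make up. A row lasts 1/8 s, in which the tool goes at most 62.5 mm and 10.7 degrees, less where a joint would pass 70% of its speed; a pose out of reach is approached as far as the arm can. A call with a gripper value outside its range is refused whole. The fingers move at their own pace and stop on an object; the grip force is fixed at half the most. Time passes only in rows, so rows that repeat a pose let the fingers close. It gives the time, the measured TCP pose, the force and the opening at its end, in the units of the state.
- r.get_state(): the state, without advancing time (a new reading comes with each control period).
- r.get_image(name): name is "side" or "top"; returns the picture (420x560x3 uint8, red, green, blue); there is no depth.
- r.camera_model(name): a dict with "intrinsics" (3x3 intrinsics, pixels), "pose" (4x4, takes a point from camera to world coordinates). Camera axes: x right, y down, z forward; pixel columns grow to the right and rows downward; lengths in m; the calibration is good to about 2 mm. A picture is of the moment at which its call begins. camera_model takes no time and is no camera call.
- r.sign_off(): hands the job in, once; it reports no verdict.
Trained networks look in the newest picture that a camera, given by its name, has taken for a name from the list of things; names that differ only in an ending like _2 or _b are one class to them, and where a whole thing is asked for, a point or a joint stands for the part that bears it (a point fixed in the world has none). Each returns a list of dicts, best first, with "confidence" (0 to 1); they miss things now and then, are a little off and sometimes report something else, mostly with a low value. They report only what shows in the picture. A call takes as long as a camera call. They do not tell look-alikes from the thing itself.
- r.silhouettes(camera, thing): "mask" (420x560 bool, what is visible of it) and "point" ([column, row] in pixels, amid what is visible of it).
The state is a dict: "time": time; "q": joint angles; "joint_vel": joint speeds; "tau": joint torques, N m; "position": TCP position; "tool_rot": TCP orientation; "force": force on the tool from outside, world axes, zero at the start; "moment": the same for the moment, N m; "gripper_width": finger opening in m.
Only numpy, scipy, OpenCV 4.12 (cv2) and the standard library are available. Lean on these libraries where they do the work, as an engineer would, in place of code of your own. Each camera call takes 0.05 s, during which the arm holds its last target.

## Working session

There is one attempt and no reset: what is moved stays moved. The work goes in short steps, Python scripts to look and compute and a tool call to move; the robot and the scene stay as the last step left them, time stands still between calls to the robot, and variables do not carry over. Pictures are saved under pics/ and viewed, and the job is handed in when it is done.

Besides the shell and the picture viewer there is one more tool, called after "Call:" as name([rows], argument=value, ...), one row to a line, values as JSON. play_rows: Moves the arm, as the interface text tells. Its arguments: {"type":"object","properties":{"targets":{"type":"array","items":{"type":"array","items":{"type":"array","items":{"type":"number"}}}}},"required":["targets"]}

```bash
ls; mkdir -p pics
python3 - <<'E'
from rig import r
import cv2,numpy as np
np.set_printoptions(precision=4,suppress=True)
for n in ("side","top"):
    im=r.get_image(n); cv2.imwrite(f"pics/{n}0.png",im[:,:,::-1]); cm=r.camera_model(n); print(n,np.array(cm["intrinsics"]),np.array(cm["pose"]))
s=r.get_state()
for k,v in s.items(): print(k,np.round(v,4))
E
```

```text
pics
side [[426.9712   0.     276.8128]
 [  0.     426.9712 212.8308]
 [  0.       0.       1.    ]] [[ 0.9962 -0.0534  0.0694  0.5124]
 [-0.0868 -0.7054  0.7035 -0.9422]
 [ 0.0114 -0.7068 -0.7073  1.0761]
 [ 0.      0.      0.      1.    ]]
top [[388.0985   0.     277.7554]
 [  0.     388.0985 212.5946]
 [  0.       0.       1.    ]] [[ 0.028  -0.9906  0.1337  0.466 ]
 [-0.9995 -0.0292 -0.0072  0.0271]
 [ 0.011  -0.1334 -0.991   1.0495]
 [ 0.      0.      0.      1.    ]]
time 0.1
q [-1.3688  0.6292  0.0384  1.5183 -0.027   0.9963 -0.02  ]
joint_vel [-0.0011  0.0004 -0.001  -0.0005  0.0016  0.0009 -0.0002]
tau [  0.0029 -56.4526   1.2302 -19.3971   0.0112   0.0054  -0.    ]
position [0.1718 0.6263 0.2305]
tool_rot [-0.4194 -3.1133  0.0026]
force [-0.0545  0.0608 -0.7946]
moment [ 0.0303 -0.0219  0.0114]
gripper_width 0.0854
```

View pics/side0.png

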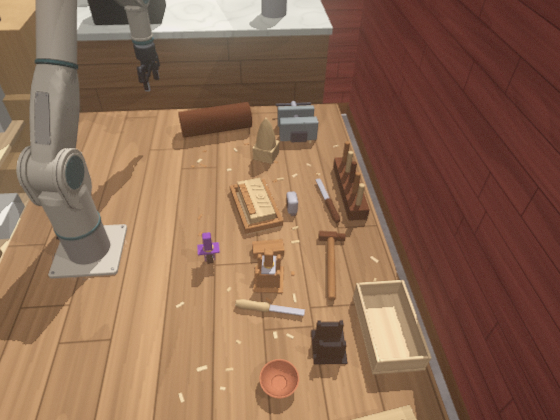

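View pics/top0.png

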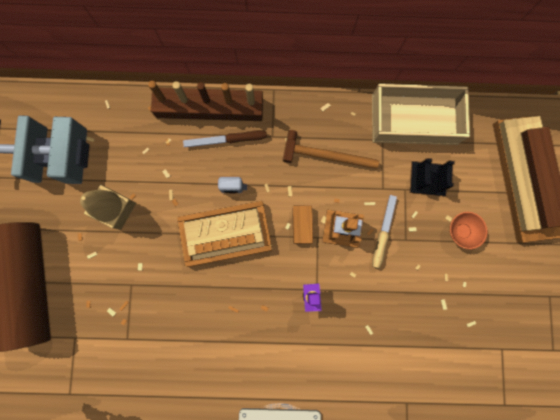

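The candidates for the roller are the one in the wooden stand (side 268,265; top 347,227) and the purple one standing free (side 208,247; top 312,297). The candidates for the stand are the wooden one (top 347,227) and the dark one (side 330,342; top 432,177). By the description I choose the wooden stand and the roller in it, and I'll check that in a crop.

Run:
```python
from rig import r
import cv2,numpy as np
a=cv2.imread("pics/side0.png");b=cv2.imread("pics/top0.png")
A=cv2.resize(a[220:300,200:300],None,fx=4,fy=4,interpolation=cv2.INTER_CUBIC)
B=cv2.resize(b[190:270,170:380],None,fx=3.5,fy=3.5,interpolation=cv2.INTER_CUBIC)
C=cv2.resize(a[170:240,220:300],None,fx=4,fy=4,interpolation=cv2.INTER_CUBIC)
cv2.imwrite("pics/ca.png",np.hstack([A,C]) if A.shape[0]==C.shape[0] else np.hstack([A,cv2.copyMakeBorder(C,0,A.shape[0]-C.shape[0],0,0,cv2.BORDER_CONSTANT)]))
cv2.imwrite("pics/cb.png",B)
for cam in("side","top"):
  for t in ("roller_grip","wheel","stand","holder","block0","offcut","tape","finial"):
    try:
      for d in r.silhouettes(cam,t): 
        ys,xs=np.nonzero(d["mask"]); print(cam,t,round(d["confidence"],2),np.round(d["point"],1),d["mask"].sum(),xs.min(),xs.max(),ys.min(),ys.max())
        np.save(f"/tmp/{cam}_{t}_{int(d['point'][0])}.npy",d["mask"])
    except Exception as e: print(t,e)
```

```text
side roller_grip 0.84 [209.2 248.3] 380 197 218 233 261
side roller_grip 0.64 [267.5 259.4] 336 261 275 247 273
side wheel 0.61 [208.2 255.8] 29 207 211 255 261
side stand 0.72 [268.1 277.9] 799 253 282 254 292
side stand 0.72 [327.7 343.5] 1404 311 346 319 363
side holder 0.95 [253.1 206.8] 2051 230 282 177 233
side block0 0.6 [251.9 209.1] 33 248 254 208 213
side block0 0.58 [256.5 206.8] 1997 230 282 178 232
side offcut 0.55 [267.9 246.8] 447 252 283 238 257
side tape 0.57 [288.7 200.6] 235 286 297 192 214
side finial 0.65 [263.7 144.7] 821 252 278 118 163
side finial 0.34 [254.4 207.4] 1931 231 282 178 233
top roller_grip 0.77 [314.2 297.4] 440 303 320 284 311
top roller_grip 0.64 [348.7 226.8] 446 334 361 217 235
top roller_grip 0.25 [467.  230.6] 1081 450 486 212 248
top wheel 0.19 [468.1 229.8] 1127 450 487 212 248
top stand 0.77 [431.8 176.8] 1341 410 453 158 195
top stand 0.74 [336.4 234. ] 769 323 363 210 247
top stand 0.47 [198.9 254.4] 75 195 203 244 253
top holder 0.81 [224.7 233.7] 4608 177 271 201 267
top block0 0.62 [226.5 244.4] 52 221 228 240 247
top block0 0.56 [240.8 239.3] 50 238 245 236 243
top block0 0.55 [248.9 237.4] 74 246 254 234 243
top block0 0.54 [230.9 238. ] 63 229 237 238 246
top block0 0.52 [206.6 245.6] 75 203 211 242 251
top offcut 0.87 [299.7 222.4] 737 292 312 205 243
top offcut 0.38 [240.1 238.7] 70 237 245 236 244
top tape 0.97 [232.4 184.1] 408 218 246 177 192
top finial 0.74 [106.2 207. ] 1554 80 135 186 228
top finial 0.51 [300.  221.8] 758 292 312 205 243
```

View pics/ca.png

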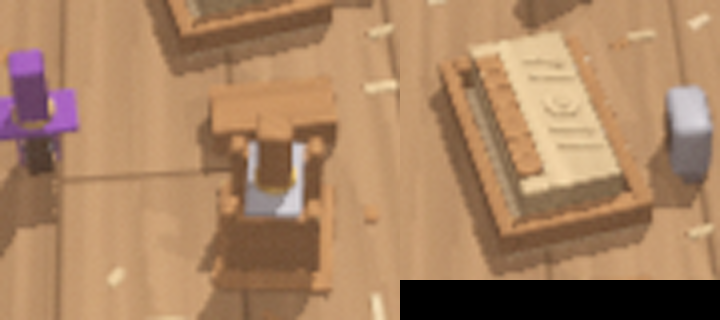

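View pics/cb.png

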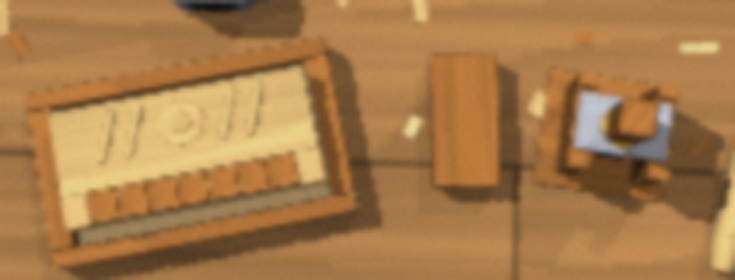

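The crops confirm the choice: the brown-handled roller with a steel plate hangs in the wooden stand (side 268,260; top 348,227). The purple one and the dark stand are decoys. The strip faces the robot side (top image bottom), so holder +x is about world +y. Next I'll fit the poses.

```bash
cat > h.py <<'E'
import numpy as np,cv2
from rig import r
from scipy.optimize import minimize
CM={c:(np.array(r.camera_model(c)["intrinsics"]),np.linalg.inv(np.array(r.camera_model(c)["pose"]))) for c in("side","top")}
def proj(c,P):
    K,T=CM[c];P=np.asarray(P,float);q=P@T[:3,:3].T+T[:3,3];u=q@K.T;return u[:,:2]/u[:,2:]
def ray(c,uv,z):
    K,T=CM[c];R=T[:3,:3].T;o=-R@T[:3,3];d=R@np.linalg.inv(K)@np.array([uv[0],uv[1],1.]);return o+d*(z-o[2])/d[2]
def box(cx,cy,z0,z1,lx,ly):
    return np.array([[cx+a*lx/2,cy+b*ly/2,z] for z in(z0,z1) for a,b in((-1,-1),(1,-1),(1,1),(-1,1))])
def place(B,p):
    c,s=np.cos(p[2]),np.sin(p[2]);Q=B.copy();Q[:,0]=p[0]+c*B[:,0]-s*B[:,1];Q[:,1]=p[1]+s*B[:,0]+c*B[:,1];return Q
S=4
def render(c,boxes,p):
    m=np.zeros((420*S,560*S),np.uint8)
    for B in boxes:
        h=cv2.convexHull(np.round((proj(c,place(B,p))+.5)*S).astype(np.int32));cv2.fillConvexPoly(m,h,1)
    return cv2.resize(m.astype(np.float32),(560,420),interpolation=cv2.INTER_AREA)
def fit(boxes,masks,p0,n=3):
    sc=np.array([.005,.005,.08])
    def f(x):
        p=p0+x*sc;t=0
        for c,m in masks.items():
            q=render(c,boxes,p);t-=np.minimum(q,m).sum()/np.maximum(q,m).sum()
        return t
    best=None
    for st in ([0,0,0],[2,0,1],[0,2,-1],[-2,-2,0]):
        o=minimize(f,st,method="Nelder-Mead",options=dict(xatol=.02,fatol=1e-4,initial_simplex=np.array(st)+np.array([[0,0,0],[1.5,0,0],[0,1.5,0],[0,0,1.5]])))
        if best is None or o.fun<best.fun: best=o
    return p0+best.x*sc,best.fun
def wire(img,c,B,p,k,off,col=(0,255,0)):
    q=((proj(c,place(B,p))-off+.5)*k).astype(int)
    for a,b in((0,1),(1,2),(2,3),(3,0),(4,5),(5,6),(6,7),(7,4),(0,4),(1,5),(2,6),(3,7)):cv2.line(img,tuple(map(int,q[a])),tuple(map(int,q[b])),col,1)
E
cat > f1.py <<'E'
from h import *
np.set_printoptions(precision=4,suppress=True)
g=lambda c,t,x:np.load(f"/tmp/{c}_{t}_{x}.npy").astype(np.float32)
def overlay(fn,boxes,p,off,sz,k):
    o=[]
    for c in("side","top"):
        im=cv2.imread(f"pics/{c}0.png");x,y=off[c];im=cv2.resize(im[y:y+sz[1],x:x+sz[0]],None,fx=k,fy=k,interpolation=cv2.INTER_CUBIC)
        for B in boxes: wire(im,c,B,p,k,np.array([x,y]))
        o.append(im)
    cv2.imwrite(fn,np.hstack(o))
H=[]
print("holder0",ray("top",(224.5,233.7),.03))
best=None
for h in(.05,.056,.062,.068,.074):
    bx=[box(0,0,0,.03,.23,.13),box(0,0,.03,h,.19,.09)]
    p,f=fit(bx,{"side":g("side","holder",253),"top":g("top","holder",224)},np.r_[ray("top",(224.5,233.7),.03)[:2],1.7])
    print(h,p,f)
    if best is None or f<best[1]: best=(p,f,bx)
overlay("pics/fh.png",best[2],best[0],dict(side=(215,165),top=(168,190)),(110,85),3.5)
p0=np.r_[ray("top",(345,227),.07)[:2],0.05]
w=[box(0,.029,0,.07,.07,.014),box(0,-.029,0,.07,.07,.014)]
lug=[box(a*.030,b*.029,.07,.078,.01,.014) for a in(-1,1) for b in(-1,1)]
R=[box(0,0,.075,.135,.026,.026),box(0,0,.07,.075,.04,.066)]
pr,f=fit(R,{"side":g("side","roller_grip",267),"top":g("top","roller_grip",348)},p0);print("roller",pr,f)
def uni(c,a,b): return np.maximum(a,b)
ms={c:np.maximum(g(c,"stand",s),g(c,"roller_grip",q)) for c,s,q in(("side",268,267),("top",336,348))}
full=w+lug+R+[box(0,0,0,.03,.07,.072)]
ps,f=fit(full,ms,p0);print("stand+roller",ps,f)
overlay("pics/fs.png",w+lug+R,ps,dict(side=(230,230),top=(310,195)),(75,70),5)
overlay("pics/fr.png",w+lug+R,pr,dict(side=(230,230),top=(310,195)),(75,70),5)
E
python3 f1.py
```

```text
holder0 [0.5434 0.1581 0.03  ]
0.05 [0.5427 0.1611 1.7917] -1.8889771699905396
0.056 [0.5425 0.1608 1.7957] -1.9006645679473877
0.062 [0.5427 0.1601 1.7889] -1.8966152667999268
0.068 [0.5428 0.16   1.79  ] -1.8826676607131958
0.074 [0.5425 0.1604 1.7995] -1.8689591884613037
roller [ 0.5673 -0.1554 -0.1154] -1.7404016256332397
stand+roller [ 0.5656 -0.1547 -0.1316] -1.509672999382019
```

View pics/fh.png

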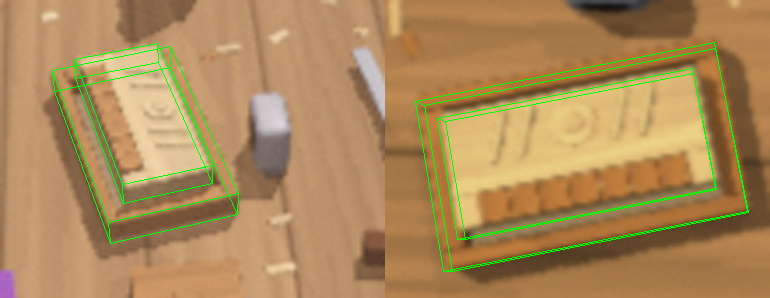

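View pics/fr.png

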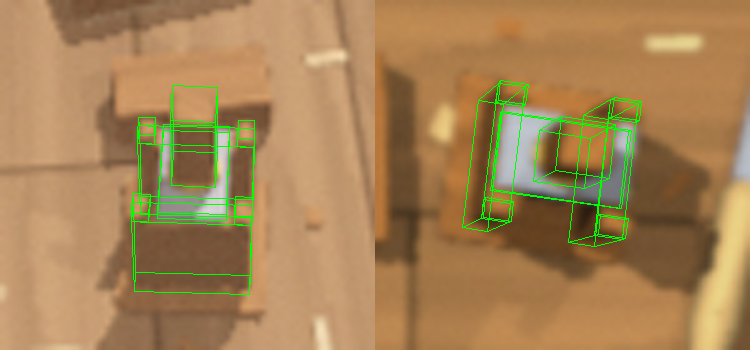

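View pics/fs.png

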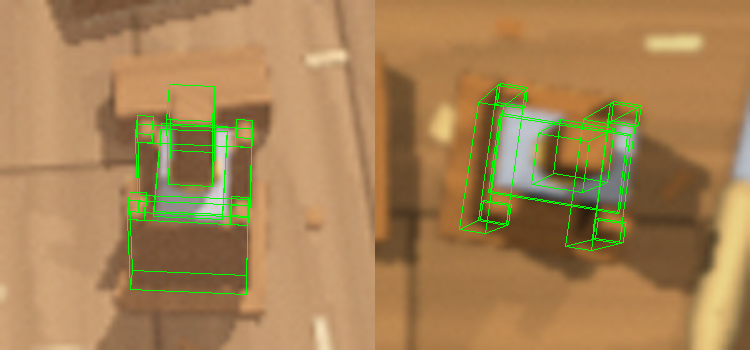

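The holder wireframe sits on the frame well in both views. The roller wireframe agrees to about 1 px. Next I'll work out the move to above the roller.

```bash
cat > mv.py <<'E'
from h import *
from scipy.spatial.transform import Rotation as Ro
np.set_printoptions(precision=4,suppress=True)
def go(p,yaw):
    s=r.get_state();R=Ro.from_rotvec(s["tool_rot"]).as_matrix();P=np.array(s["position"])
    d=R.T@(np.array(p)-P)*1000
    y=R[:,1];cur=np.arctan2(y[1],y[0]);dw=(yaw-cur+np.pi/2)%np.pi-np.pi/2
    print("t",round(s["time"],2),"pos",P,"tilt z",R[:,2],"yawy",round(cur,4),"w",round(s["gripper_width"],4),"F",np.round(s["force"],2),"q7",round(s["q"][6],3))
    print("shift mm",np.round(d,1),"turn",round(-dw,4),"other",round(-dw+np.pi*np.sign(dw),3))
E
python3 - <<'E'
from mv import *
s=r.get_state();print(Ro.from_rotvec(s["tool_rot"]).as_matrix())
go([.567,-.155,.20],-.12)
# strip overlay check
p=[.5425,.1605,1.793]
o=[]
for c,(x,y) in dict(side=(215,165),top=(168,190)).items():
    im=cv2.imread(f"pics/{c}0.png")[y:y+85,x:x+110];im=cv2.resize(im,None,fx=3.5,fy=3.5,interpolation=cv2.INTER_CUBIC)
    wire(im,c,box(0,.029,.057,.06,.154,.022),p,3.5,np.array([x,y]))
    wire(im,c,box(0,0,.0,.06,.19,.09),p,3.5,np.array([x,y]),(255,0,0))
    o.append(im)
cv2.imwrite("pics/st.png",np.hstack(o))
E
```

```text
[[-0.9644  0.2646 -0.0001]
 [ 0.2646  0.9644  0.    ]
 [ 0.0001  0.     -1.    ]]
t 0.9 pos [0.172  0.6269 0.2313] tilt z [-0.0001  0.     -1.    ] yawy 1.303 w 0.0851 F [ 0.35 -0.25 -0.02] q7 -0.02
shift mm [-587.9 -649.4   31.3] turn 1.423 other -1.719
```

View pics/st.png

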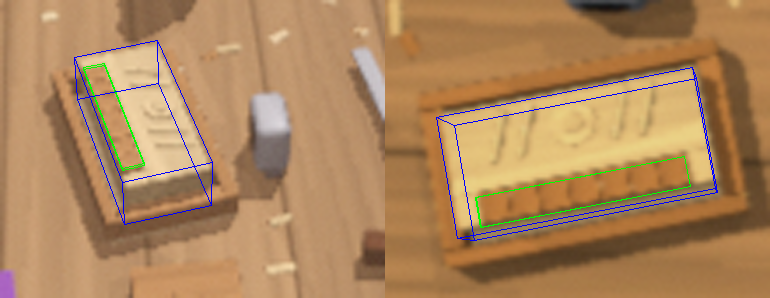

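Call:
play_rows([
  [[-1,-40,-44,0,0.1],[-1,-80,-88,0,0.2],[-1,-120,-132,0,0.3],[-1,-160,-176,0,0.4],[-1,-200,-220,0,0.5]],
])

```text
time: 1.52
position: [0.3075, 0.3602, 0.2317]
tool_rot: [1.181, 2.911, 0.002]
force: [1.3, -0.6, 0.4]
gripper_width: 0.0854
```

```bash
python3 -c "
from mv import *
go([.567,-.155,.20],-.12)"
```

```text
t 1.52 pos [0.3075 0.3602 0.2317] tilt z [ 0.0008  0.0009 -1.    ] yawy 0.7997 w 0.0854 F [ 1.34 -0.64  0.38] q7 -0.014
shift mm [-545.1 -188.7   31.4] turn 0.9197 other -2.222
```

Call:
play_rows([
  [[-1,-58,-20,0,0.1],[-1,-116,-40,0,0.2],[-1,-174,-60,0,0.3],[-1,-232,-80,0,0.4],[-1,-290,-100,0,0.5]],
])

```text
time: 2.15
position: [0.4468, 0.0868, 0.2317]
tool_rot: [1.864, 2.528, 0.002]
force: [0.9, -0.5, -0.9]
gripper_width: 0.0855
```

```bash
python3 -c "
from mv import *
go([.567,-.155,.20],-.12)"
```

```text
t 2.15 pos [0.4468 0.0868 0.2317] tilt z [ 0.0012  0.0007 -1.    ] yawy 0.3002 w 0.0855 F [ 0.88 -0.49 -0.93] q7 0.262
shift mm [-266.6   43.3   31.7] turn 0.4202 other -2.721
```

Call:
play_rows([
  [[-1,-58,9,0,0.1],[-1,-116,18,0,0.2],[-1,-174,27,10,0.3],[-1,-232,36,20,0.4],[-1,-266,42,30,0.42]],
])

```text
time: 2.78
position: [0.5662, -0.1565, 0.2012]
tool_rot: [2.35, 2.082, -0.001]
force: [0.2, 1.2, 0.5]
gripper_width: 0.0857
```

Run:
```python
from mv import *
go([.567,-.155,.086],-.12)
for n in ("side","top"):
    im=r.get_image(n); cv2.imwrite(f"pics/{n}1.png",im[:,:,::-1])
go([.567,-.155,.086],-.12)
a=cv2.imread("pics/side1.png");b=cv2.imread("pics/top1.png")
cv2.imwrite("pics/c1.png",np.hstack([cv2.resize(a[180:300,200:320],None,fx=3.3,fy=3.3),cv2.resize(b[160:280,290:410],None,fx=3.3,fy=3.3)]))
```

```text
t 2.77 pos [ 0.5662 -0.1565  0.2012] tilt z [ 0.001  -0.0018 -1.    ] yawy -0.1211 w 0.0857 F [0.24 1.24 0.54] q7 0.42
shift mm [  1.8   0.5 115.2] turn -0.0011 other 3.14
t 2.88 pos [ 0.5657 -0.1579  0.2004] tilt z [-0.0001 -0.0034 -1.    ] yawy -0.1227 w 0.0852 F [-0.56  0.62  0.06] q7 0.419
shift mm [  3.4   0.9 114.4] turn -0.0027 other 3.139
```

View pics/c1.png

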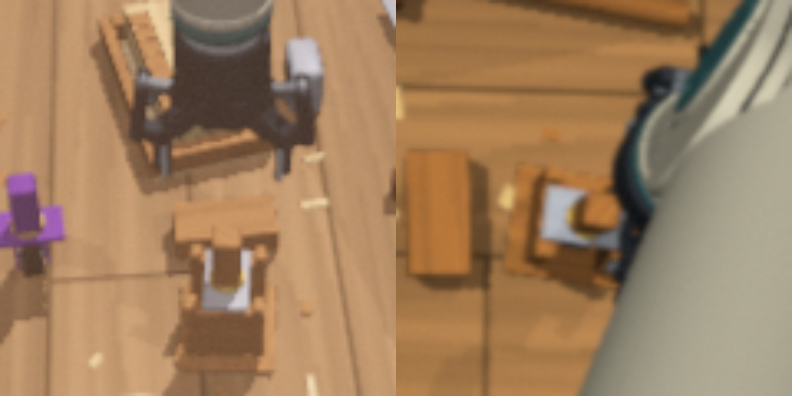

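The gripper hangs over the stand, and the scene looks as before. I'll refine the roller's pose from the steel plate's colour.

Run:
```python
from mv import *
M={}
for c,(x0,y0,x1,y1) in dict(side=(245,240,292,285),top=(325,208,372,245)).items():
    im=cv2.imread(f"pics/{c}0.png");hsv=cv2.cvtColor(im,cv2.COLOR_BGR2HSV)
    m=(im[:,:,0].astype(int)-im[:,:,2]>-15)&(hsv[:,:,2]>70);z=np.zeros_like(m);z[y0:y1,x0:x1]=m[y0:y1,x0:x1]
    n,l,st,ce=cv2.connectedComponentsWithStats(z.astype(np.uint8))
    k=1+np.argmax(st[1:,4]);print(c,st[k],ce[k]);M[c]=(l==k)
# fit plate top visible = plate minus handle
def ren(c,p):
    a=render(c,[box(0,0,.07,.075,.04,.066)],p);b=render(c,[box(0,0,.075,.135,.026,.026)],p)
    l=[box(sx*.030,sy*.029,.07,.078,.01,.014) for sx in(-1,1) for sy in(-1,1)]
    return np.clip(a-b-render(c,l,p),0,1)
def f(x,cs):
    p=np.array([.567+x[0]*.005,-.155+x[1]*.005,-.12+x[2]*.08]);t=0
    for c in cs:
        q=ren(c,p);t-=np.minimum(q,M[c]).sum()/np.maximum(q,M[c]).sum()
    return t
for cs in(("top",),("side",),("side","top")):
    o=minimize(f,[0,0,0],args=(cs,),method="Nelder-Mead",options=dict(initial_simplex=[[0,0,0],[1.5,0,0],[0,1.5,0],[0,0,1.5]]))
    print(cs,[.567+o.x[0]*.005,-.155+o.x[1]*.005,-.12+o.x[2]*.08],o.fun)
```

```text
side [262 266  13   8  72] [268.1667 270.5972]
top [334 217  28  19 210] [345.9048 226.8571]
('top',) [np.float64(0.569325526522009), np.float64(-0.15672774418502153), np.float64(-0.12524006489716338)] -0.7415347099304199
('side',) [np.float64(0.5661485854456603), np.float64(-0.15651678893102705), np.float64(-0.13865153718336679)] -0.5175675749778748
('side', 'top') [np.float64(0.5685988695424161), np.float64(-0.15626589561433302), np.float64(-0.1562901626375564)] -1.228346586227417
```

Call:
play_rows([
  [[-1,2,2,30,0],[-1,2,2,60,0],[-1,2,2,85,0],[-1,2,2,105,0],[-1,2,2,105,0]],
])

```text
time: 3.5
position: [0.5664, -0.1498, 0.0952]
tool_rot: [-2.344, -2.087, 0.002]
force: [0.2, 0.3, -0.2]
gripper_width: 0.0854
```

Run:
```python
from mv import *
go([.568,-.1565,.085],-.125)
```

```text
t 3.5 pos [ 0.5664 -0.1498  0.0952] tilt z [-0.003   0.0015 -1.    ] yawy -0.1159 w 0.0854 F [ 0.22  0.3  -0.18] q7 0.485
shift mm [-6.5  2.4 10.2] turn 0.0091 other -3.133
```

Call:
play_rows([
  [[-1,-4,1,5,0],[-1,-4,1,10,0],[-1,-4,1,10,0],[-1,-4,1,10,0]],
])

```text
time: 4.0
position: [0.5681, -0.1553, 0.0866]
tool_rot: [2.347, 2.088, 0.0]
force: [-0.0, 0.5, -0.1]
gripper_width: 0.0855
```

Run:
```python
from mv import *
go([.568,-.1565,.085],-.125)
```

```text
t 4.0 pos [ 0.5681 -0.1553  0.0866] tilt z [ 0.0004  0.     -1.    ] yawy -0.117 w 0.0855 F [-0.04  0.46 -0.11] q7 0.497
shift mm [-1.2  0.   1.6] turn 0.008 other -3.134
```

Aligned. Now I'll close on the handle.

Call:
play_rows([
  [[-1,-1,0,2,0.005],[1,-1,0,2,0.005],[1,-1,0,2,0.005],[1,-1,0,2,0.005],[1,-1,0,2,0.005]],
])

```text
time: 4.62
position: [0.5683, -0.1564, 0.0846]
tool_rot: [2.352, 2.081, 0.001]
force: [0.4, -0.0, 0.3]
gripper_width: 0.0255
```

Run:
```python
from mv import *
go([.568,-.1565,.085],-.125)
```

```text
t 4.62 pos [ 0.5683 -0.1564  0.0846] tilt z [ 0.0008 -0.0002 -1.    ] yawy -0.122 w 0.0255 F [ 0.36 -0.01  0.27] q7 0.496
shift mm [-0.1 -0.3 -0.4] turn 0.003 other -3.139
```

Call:
play_rows([
  [[1,0,0,-15,0],[1,0,0,-40,0],[1,0,0,-70,0],[1,0,0,-100,0],[1,0,0,-115,0]],
])

```text
time: 5.25
position: [0.5683, -0.1565, 0.2014]
tool_rot: [2.351, 2.08, 0.002]
force: [-0.3, -0.7, -2.7]
gripper_width: 0.0255
```

Run:
```python
from mv import *
for n in ("side","top"):
    im=r.get_image(n); cv2.imwrite(f"pics/{n}2.png",im[:,:,::-1])
go([.533,.070,.20],1.793)
a=cv2.imread("pics/side2.png");b=cv2.imread("pics/top2.png")
cv2.imwrite("pics/c2.png",np.hstack([cv2.resize(a[150:300,200:350],None,fx=2.66,fy=2.66),cv2.resize(b[160:310,240:390],None,fx=2.66,fy=2.66)]))
```

```text
t 5.35 pos [ 0.5687 -0.1566  0.201 ] tilt z [ 0.0029 -0.0006 -1.    ] yawy -0.122 w 0.0255 F [-0.38 -0.21 -2.41] q7 0.421
shift mm [220.6 -63.    0.7] turn 1.2266 other -1.915
```

View pics/c2.png

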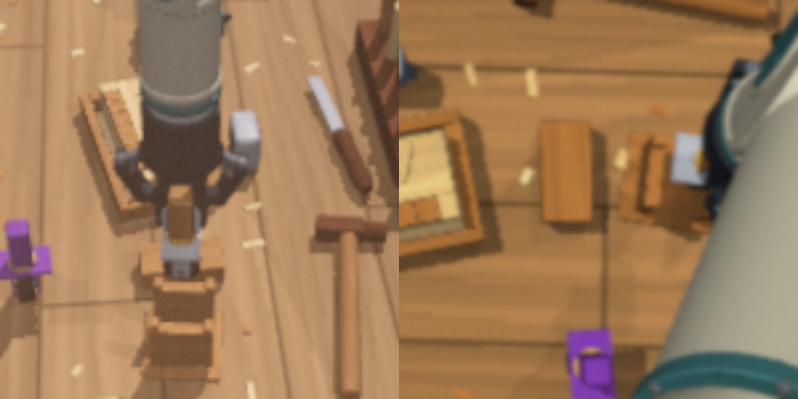

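The roller hangs straight in the gripper, with a weight of about 2.6 N on the wrist. The empty wooden stand is at side (267,262). Next I'll carry the roller to strip_a.

Call:
play_rows([
  [[1,35,-10,0,0.15],[1,75,-22,0,0.33],[1,115,-33,0,0.5],[1,150,-43,0,0.67],[1,175,-50,0,0.82]],
])

```text
time: 5.98
position: [0.5382, 0.0258, 0.1979]
tool_rot: [-2.988, -0.966, 0.004]
force: [-0.2, -0.5, -3.3]
gripper_width: 0.0252
```

Run:
```python
from mv import *
go([.5336,.0683,.17],1.793)
```

```text
t 5.97 pos [0.5382 0.0258 0.1979] tilt z [-0.0029  0.0004 -1.    ] yawy -0.9453 w 0.0252 F [-0.16 -0.49 -3.27] q7 -0.516
shift mm [ 21.2 -37.1  27.9] turn 0.4033 other -2.738
```

Call:
play_rows([
  [[1,8,-14,4,0.15],[1,16,-28,8,0.3],[1,21,-37,16,0.4],[1,21,-37,22,0.4],[1,21,-37,22,0.4]],
])

```text
time: 6.6
position: [0.5341, 0.0652, 0.1764]
tool_rot: [3.12, 0.36, -0.003]
force: [0.8, -0.2, -2.1]
gripper_width: 0.0256
```

Run:
```python
from mv import *
for n in ("side","top"):
    im=r.get_image(n); cv2.imwrite(f"pics/{n}3.png",im[:,:,::-1])
go([.5336,.0683,.15],1.793)
a=cv2.imread("pics/side3.png");b=cv2.imread("pics/top3.png")
cv2.imwrite("pics/c3.png",np.hstack([cv2.resize(a[130:250,190:310],None,fx=3.3,fy=3.3,interpolation=cv2.INTER_CUBIC),cv2.resize(b[160:280,170:290],None,fx=3.3,fy=3.3,interpolation=cv2.INTER_CUBIC)]))
```

```text
t 6.7 pos [0.5348 0.0648 0.1773] tilt z [-0.     -0.0004 -1.    ] yawy -1.3422 w 0.0258 F [-0.06 -0.28 -2.02] q7 -0.868
shift mm [-0.4 -3.6 27.3] turn 0.0063 other -3.135
```

View pics/c3.png

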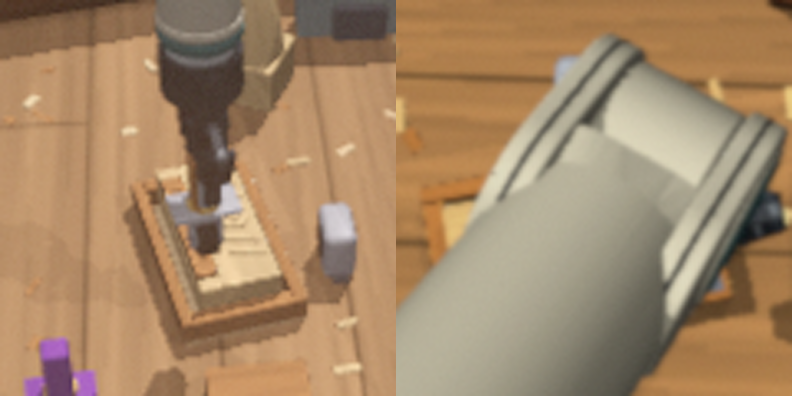

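Call:
play_rows([
  [[1,0,-3.5,12,0.006],[1,0,-3.5,22,0.006],[1,0,-3.5,25,0.006],[1,0,-3.5,26,0.006]],
])

```text
time: 7.2
position: [0.5339, 0.069, 0.151]
tool_rot: [3.122, 0.349, -0.001]
force: [-0.7, -0.8, -3.1]
gripper_width: 0.0257
```

Run:
```python
from mv import *
go([.5336,.0683,.13],1.793)
```

```text
t 7.2 pos [0.5339 0.069  0.151 ] tilt z [-0.0004 -0.0002 -1.    ] yawy -1.3482 w 0.0257 F [-0.68 -0.8  -3.11] q7 -0.846
shift mm [-0.4  0.6 21. ] turn 0.0004 other -3.141
```

Call:
play_rows([
  [[1,0,0,2,0],[1,0,0,4,0],[1,0,0,4,0]],
])

```text
time: 7.58
position: [0.5339, 0.0692, 0.1472]
tool_rot: [-3.122, -0.349, 0.0]
force: [-0.2, -0.7, -2.5]
gripper_width: 0.0254
```

Call:
play_rows([
  [[1,0,0,2,0],[1,0,0,2.5,0],[1,0,0,2.5,0]],
])

```text
time: 7.95
position: [0.534, 0.0692, 0.1448]
tool_rot: [-3.122, -0.349, 0.0]
force: [1.2, 0.3, -2.2]
gripper_width: 0.0253
```

Call:
play_rows([
  [[1,0,0,1.5,0],[1,0,0,2,0],[1,0,0,2,0]],
])

```text
time: 8.32
position: [0.534, 0.0692, 0.1427]
tool_rot: [3.122, 0.349, -0.0]
force: [0.1, 0.7, -2.4]
gripper_width: 0.0253
```

Call:
play_rows([
  [[1,0,0,1.5,0],[1,0,0,2,0],[1,0,0,2,0]],
])

```text
time: 8.7
position: [0.5339, 0.0692, 0.1407]
tool_rot: [-3.122, -0.349, 0.0]
force: [-0.5, -0.5, -3.0]
gripper_width: 0.0255
```

Call:
play_rows([
  [[1,0,0,1.5,0],[1,0,0,2,0],[1,0,0,2,0]],
])

```text
time: 9.07
position: [0.534, 0.0692, 0.1388]
tool_rot: [-3.122, -0.349, 0.0]
force: [-0.7, 0.4, -2.7]
gripper_width: 0.0251
```

Call:
play_rows([
  [[1,0,0,1.5,0],[1,0,0,2,0],[1,0,0,2,0]],
])

```text
time: 9.45
position: [0.5339, 0.0692, 0.1367]
tool_rot: [-3.122, -0.349, 0.0]
force: [-0.1, 0.0, -2.8]
gripper_width: 0.0254
```

Call:
play_rows([
  [[1,0,0,1.5,0],[1,0,0,2,0],[1,0,0,2,0]],
])

```text
time: 9.82
position: [0.5339, 0.0692, 0.1347]
tool_rot: [-3.122, -0.349, 0.0]
force: [-0.2, 0.0, -1.7]
gripper_width: 0.0255
```

Call:
play_rows([
  [[1,0,0,1,0],[1,0,0,1.5,0],[1,0,0,1.5,0]],
])

```text
time: 10.2
position: [0.5339, 0.0692, 0.1332]
tool_rot: [-3.122, -0.349, 0.0]
force: [0.1, 0.1, -2.3]
gripper_width: 0.0254
```

Call:
play_rows([
  [[1,0,0,1,0],[1,0,0,1.5,0],[1,0,0,1.5,0]],
])

```text
time: 10.58
position: [0.5339, 0.0692, 0.1317]
tool_rot: [-3.122, -0.349, 0.0]
force: [-0.0, -0.5, -2.9]
gripper_width: 0.025
```

Call:
play_rows([
  [[1,0,0,1,0],[1,0,0,1.5,0],[1,0,0,1.5,0]],
])

```text
time: 10.95
position: [0.5339, 0.0692, 0.1302]
tool_rot: [-3.122, -0.349, 0.0]
force: [-0.3, 0.1, -2.6]
gripper_width: 0.0253
```

Call:
play_rows([
  [[1,0,0,1,0],[1,0,0,1.5,0],[1,0,0,1.5,0]],
])

```text
time: 11.32
position: [0.534, 0.0692, 0.1287]
tool_rot: [-3.122, -0.349, 0.0]
force: [-0.1, 0.1, -2.0]
gripper_width: 0.025
```

Call:
play_rows([
  [[1,0,0,1,0],[1,0,0,1.5,0],[1,0,0,1.5,0]],
])

```text
time: 11.7
position: [0.5343, 0.0686, 0.1275]
tool_rot: [3.121, 0.349, 0.001]
force: [-0.6, -1.5, 0.6]
gripper_width: 0.0259
```

Run:
```python
from mv import *
im=r.get_image("side")[:,:,::-1]; cv2.imwrite("pics/side4.png",im)
x,y=215,165
p=[.5425,.1605,1.793]
k=7
im=cv2.resize(im[y:y+80,x:x+80],None,fx=k,fy=k,interpolation=cv2.INTER_CUBIC)
s=r.get_state();P=s["position"]
W=box(0,0,P[2]-.0726,P[2]-.0326,.04,.02); Pl=box(0,0,P[2]-.0146,P[2]-.0096,.04,.066)
for b in(W,Pl): wire(im,"side",b,[P[0],P[1],1.793],k,np.array([x,y]),(0,0,255))
cv2.imwrite("pics/c4.png",im); go(P,1.793)
```

```text
t 11.75 pos [0.5342 0.0686 0.1275] tilt z [ 0.0006 -0.0006 -1.    ] yawy -1.3484 w 0.0251 F [ 0.04 -1.88 -0.11] q7 -0.815
shift mm [0. 0. 0.] turn 0.0002 other -3.141
```

View pics/c4.png

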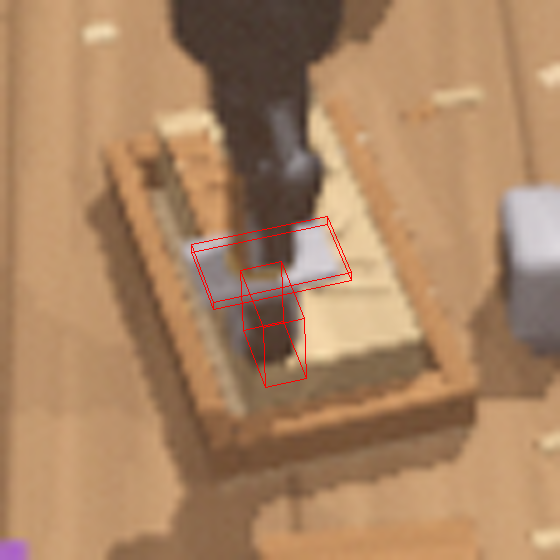

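Call:
play_rows([
  [[1,0,0,0.5,0],[1,0,0,1,0],[1,0,0,1,0]],
])

```text
time: 12.12
position: [0.5344, 0.0682, 0.1266]
tool_rot: [3.121, 0.348, 0.001]
force: [-0.2, -4.1, 3.7]
gripper_width: 0.0254
```

Call:
play_rows([
  [[1,0,0.5,0.5,0],[1,0,1,1,0],[1,0,1,1,0]],
])

```text
time: 12.5
position: [0.5347, 0.0671, 0.1256]
tool_rot: [3.121, 0.348, 0.001]
force: [0.7, -5.2, 5.4]
gripper_width: 0.0251
```

Call:
play_rows([
  [[1,0,0,0.5,0],[1,0,0,1,0],[1,0,0,1,0]],
])

```text
time: 12.88
position: [0.5348, 0.0667, 0.1248]
tool_rot: [3.12, 0.348, 0.002]
force: [0.1, -6.4, 6.5]
gripper_width: 0.0252
```

Call:
play_rows([
  [[1,0,0,0.5,0],[1,0,0,1,0],[1,0,0,1,0]],
])

```text
time: 13.25
position: [0.5349, 0.0666, 0.1241]
tool_rot: [3.12, 0.348, 0.002]
force: [-0.4, -5.4, 9.0]
gripper_width: 0.0258
```

Call:
play_rows([
  [[1,0,0,0.5,0],[1,0,0,0.8,0],[1,0,0,0.8,0]],
])

```text
time: 13.62
position: [0.5349, 0.0665, 0.1235]
tool_rot: [3.12, 0.347, 0.003]
force: [-1.3, -6.4, 11.5]
gripper_width: 0.0253
```

Call:
play_rows([
  [[1,0,-2,0,0],[1,0,-4,0,0],[1,0,-6,0,0],[1,0,-8,0,0]],
])

```text
time: 14.12
position: [0.5328, 0.076, 0.1235]
tool_rot: [-3.121, -0.348, -0.001]
force: [-2.2, -1.6, 12.2]
gripper_width: 0.0255
```

Call:
play_rows([
  [[1,0,-3,0,0],[1,0,-6,0,0],[1,0,-9,0,0],[1,0,-12,0,0]],
])

```text
time: 14.62
position: [0.53, 0.0884, 0.1235]
tool_rot: [-3.12, -0.35, -0.001]
force: [-1.9, -4.7, 13.8]
gripper_width: 0.0254
```

Call:
play_rows([
  [[1,0,-3,0,0],[1,0,-6,0,0],[1,0,-9,0,0],[1,0,-12,0,0]],
])

```text
time: 15.12
position: [0.5274, 0.1, 0.1236]
tool_rot: [-3.12, -0.349, -0.001]
force: [-2.1, -1.4, 14.3]
gripper_width: 0.0252
```

Call:
play_rows([
  [[1,0,-3,0,0],[1,0,-6,-0.1,0],[1,0,-9,-0.2,0],[1,0,-12,-0.2,0]],
])

```text
time: 15.62
position: [0.5253, 0.1093, 0.124]
tool_rot: [3.12, 0.348, 0.003]
force: [-2.0, -7.4, 13.8]
gripper_width: 0.0251
```

Call:
play_rows([
  [[1,0,-3,0,0],[1,0,-6,-0.1,0],[1,0,-9,-0.1,0],[1,0,-12,-0.1,0]],
])

```text
time: 16.12
position: [0.522, 0.1239, 0.1239]
tool_rot: [-3.12, -0.349, -0.001]
force: [-1.7, -0.8, 14.2]
gripper_width: 0.0254
```

Call:
play_rows([
  [[1,0,-3,0,0],[1,0,-6,-0.1,0],[1,0,-9,-0.1,0],[1,0,-12,-0.1,0]],
])

```text
time: 16.62
position: [0.5199, 0.1336, 0.1242]
tool_rot: [3.122, 0.348, 0.003]
force: [-1.9, -6.6, 14.0]
gripper_width: 0.0252
```

Call:
play_rows([
  [[1,0,-3,0,0],[1,0,-6,-0.1,0],[1,0,-9,-0.1,0],[1,0,-12,-0.2,0]],
])

```text
time: 17.12
position: [0.5167, 0.1475, 0.1243]
tool_rot: [-3.119, -0.349, -0.001]
force: [-1.9, -0.9, 15.5]
gripper_width: 0.0255
```

Call:
play_rows([
  [[1,0,-3,-0.2,0],[1,0,-6,-0.3,0],[1,0,-9,-0.4,0],[1,0,-12,-0.4,0]],
])

```text
time: 17.62
position: [0.5146, 0.1568, 0.1248]
tool_rot: [3.121, 0.348, 0.003]
force: [-1.0, -5.4, 14.2]
gripper_width: 0.0251
```

Call:
play_rows([
  [[1,0,-3,-0.1,0],[1,0,-6,-0.2,0],[1,0,-9,-0.3,0],[1,0,-12,-0.3,0]],
])

```text
time: 18.12
position: [0.5114, 0.1711, 0.1249]
tool_rot: [-3.119, -0.35, -0.001]
force: [-2.2, -1.2, 14.0]
gripper_width: 0.0254
```

Call:
play_rows([
  [[1,0,-3,-0.1,0],[1,0,-6,-0.2,0],[1,0,-9,-0.2,0],[1,0,-12,-0.2,0]],
])

```text
time: 18.62
position: [0.5093, 0.1804, 0.1252]
tool_rot: [3.122, 0.348, 0.002]
force: [-1.4, -4.0, 13.4]
gripper_width: 0.0257
```

Call:
play_rows([
  [[1,0,-3,0,0],[1,0,-6,-0.1,0],[1,0,-9,-0.1,0],[1,0,-12,-0.1,0]],
])

```text
time: 19.12
position: [0.5062, 0.1945, 0.1253]
tool_rot: [-3.119, -0.35, -0.001]
force: [-1.6, -3.3, 13.4]
gripper_width: 0.0257
```

Call:
play_rows([
  [[1,0,-3,0,0],[1,0,-6,0,0],[1,0,-9,0,0],[1,0,-12,0,0]],
])

```text
time: 19.62
position: [0.5039, 0.2046, 0.1255]
tool_rot: [-3.121, -0.348, -0.002]
force: [-1.3, -1.3, 14.6]
gripper_width: 0.0254
```

Call:
play_rows([
  [[1,0,-3,-0.1,0],[1,0,-6,-0.2,0],[1,0,-9,-0.2,0],[1,0,-12,-0.2,0]],
])

```text
time: 20.12
position: [0.5009, 0.2181, 0.1256]
tool_rot: [-3.119, -0.35, -0.001]
force: [-1.6, -1.4, 15.2]
gripper_width: 0.0256
```

Call:
play_rows([
  [[1,0,-3,-0.1,0],[1,0,-6,-0.2,0],[1,0,-9,-0.3,0],[1,0,-12,-0.3,0]],
])

```text
time: 20.62
position: [0.4983, 0.2297, 0.1259]
tool_rot: [-3.119, -0.35, -0.001]
force: [-1.2, -1.9, 14.8]
gripper_width: 0.0254
```

Call:
play_rows([
  [[1,0,-3,0,0],[1,0,-6,0,0],[1,0,-6,0.2,0],[1,0,-3,0.2,0],[1,0,0,0.2,0]],
])

```text
time: 21.25
position: [0.4981, 0.2303, 0.1258]
tool_rot: [-3.118, -0.35, -0.001]
force: [-1.3, -1.0, 15.2]
gripper_width: 0.0255
```

Now back over it in a second pass, following the measured slope (about 0.017).

Call:
play_rows([
  [[1,0,4,0,0],[1,0,8,0.1,0],[1,0,12,0.2,0],[1,0,16,0.2,0],[1,0,20,0.3,0]],
])

```text
time: 21.88
position: [0.5026, 0.2107, 0.1255]
tool_rot: [-3.118, -0.35, -0.001]
force: [-1.9, 0.3, 15.2]
gripper_width: 0.0252
```

Call:
play_rows([
  [[1,0,4,0.1,0],[1,0,8,0.2,0],[1,0,12,0.3,0],[1,0,16,0.3,0],[1,0,20,0.4,0]],
])

```text
time: 22.5
position: [0.5071, 0.1912, 0.1251]
tool_rot: [-3.118, -0.35, -0.001]
force: [-2.1, -0.3, 14.6]
gripper_width: 0.0249
```

Call:
play_rows([
  [[1,0,4,0.1,0],[1,0,8,0.2,0],[1,0,12,0.3,0],[1,0,16,0.4,0],[1,0,20,0.5,0]],
])

```text
time: 23.12
position: [0.5116, 0.1716, 0.1246]
tool_rot: [-3.118, -0.35, -0.002]
force: [-1.7, 0.3, 15.4]
gripper_width: 0.0254
```

Call:
play_rows([
  [[1,0,4,0.1,0],[1,0,8,0.2,0],[1,0,12,0.2,0],[1,0,16,0.3,0],[1,0,20,0.4,0]],
])

```text
time: 23.75
position: [0.516, 0.152, 0.1242]
tool_rot: [-3.118, -0.35, -0.002]
force: [-1.9, 0.0, 15.4]
gripper_width: 0.0255
```

Call:
play_rows([
  [[1,0,4,0.1,0],[1,0,8,0.2,0],[1,0,12,0.2,0],[1,0,16,0.3,0],[1,0,20,0.4,0]],
])

```text
time: 24.38
position: [0.5205, 0.1325, 0.1238]
tool_rot: [-3.118, -0.35, -0.002]
force: [-2.7, 0.6, 16.8]
gripper_width: 0.0251
```

Call:
play_rows([
  [[1,0,4,0,0],[1,0,8,0.1,0],[1,0,12,0.2,0],[1,0,16,0.2,0],[1,0,20,0.3,0]],
])

```text
time: 25.0
position: [0.525, 0.1129, 0.1235]
tool_rot: [-3.118, -0.35, -0.002]
force: [-3.2, -0.1, 16.7]
gripper_width: 0.0253
```

Call:
play_rows([
  [[1,0,4,0,0],[1,0,8,0.1,0],[1,0,12,0.2,0],[1,0,16,0.2,0],[1,0,20,0.3,0]],
])

```text
time: 25.62
position: [0.5295, 0.0934, 0.1231]
tool_rot: [-3.118, -0.35, -0.002]
force: [-1.5, -0.1, 15.9]
gripper_width: 0.0256
```

Call:
play_rows([
  [[1,0,4,0,0],[1,0,8,0.1,0],[1,0,12,0.2,0],[1,0,16,0.2,0],[1,0,18,0.3,0]],
])

```text
time: 26.25
position: [0.5335, 0.0756, 0.1228]
tool_rot: [-3.118, -0.349, -0.003]
force: [-2.6, 0.8, 15.6]
gripper_width: 0.0253
```

The force and height profile on the way back is linear to about 0.2 mm, out to the bare panel at the end. I'll lift off and look at it.

Call:
play_rows([
  [[1,0,0,-8,0],[1,0,0,-25,0],[1,0,0,-50,0],[1,0,25,-75,0],[1,-20,60,-78,0]],
])

```text
time: 26.88
position: [0.5286, 0.0124, 0.2011]
tool_rot: [-3.121, -0.356, -0.006]
force: [0.5, -0.7, -3.3]
gripper_width: 0.0256
```

Run:
```python
from mv import *
for n in ("side","top"):
    im=r.get_image(n); cv2.imwrite(f"pics/{n}5.png",im[:,:,::-1])
go([.5683,-.1564,.201],-.122)
a=cv2.imread("pics/side5.png");b=cv2.imread("pics/top5.png");a0=cv2.imread("pics/side0.png")
f=lambda i,x,y:cv2.resize(i[y:y+80,x:x+60],None,fx=4.4,fy=4.4,interpolation=cv2.INTER_CUBIC)
cv2.imwrite("pics/c5.png",np.hstack([f(a0,225,170),f(a,225,170),f(b,190,190)]))
```

```text
t 26.98 pos [0.5253 0.0068 0.2009] tilt z [ 0.0002 -0.0017 -1.    ] yawy -1.3542 w 0.0253 F [-0.08 -0.16 -2.26] q7 -0.801
shift mm [  7.  168.7   0.2] turn -1.2322 other 1.909
```

View pics/c5.png

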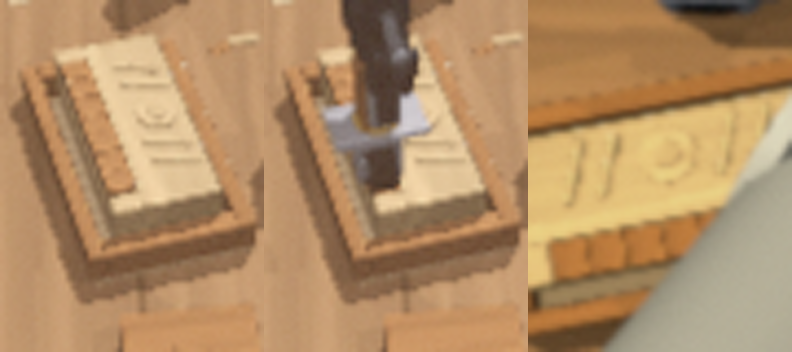

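The gripper still covers part of the strip in the side view. I'll move over the stand and look again from there before putting the roller down.

Call:
play_rows([
  [[1,1,30,0,-0.17],[1,2,65,0,-0.35],[1,4,100,0,-0.53],[1,5,130,0,-0.71],[1,6,150,0,-0.89]],
])

```text
time: 27.6
position: [0.5655, -0.1344, 0.1994]
tool_rot: [-2.663, -1.665, 0.001]
force: [-0.6, -0.6, -3.1]
gripper_width: 0.0255
```

Run:
```python
from mv import *
go([.5683,-.1564,.201],-.122)
```

```text
t 27.6 pos [ 0.5655 -0.1344  0.1994] tilt z [-0.0012  0.0005 -1.    ] yawy -0.4531 w 0.0255 F [-0.58 -0.56 -3.12] q7 0.119
shift mm [-18.5  12.2  -1.6] turn -0.3311 other 2.811
```

Call:
play_rows([
  [[1,-8,6,0,-0.17],[1,-18,12,0,-0.33],[1,-18,12,0,-0.33],[1,-18,12,0,-0.33]],
])

```text
time: 28.1
position: [0.5683, -0.1541, 0.1993]
tool_rot: [-2.36, -2.071, -0.0]
force: [-0.6, 0.3, -1.6]
gripper_width: 0.0252
```

Run:
```python
from mv import *
for n in ("side","top"):
    im=r.get_image(n); cv2.imwrite(f"pics/{n}6.png",im[:,:,::-1])
go([.5683,-.1564,.201],-.122)
a=cv2.imread("pics/side6.png");b=cv2.imread("pics/top6.png");a0=cv2.imread("pics/side0.png");b0=cv2.imread("pics/top0.png")
f=lambda i,x,y:cv2.resize(i[y:y+50,x:x+65],None,fx=6,fy=6,interpolation=cv2.INTER_CUBIC)
cv2.imwrite("pics/c6.png",np.vstack([np.hstack([f(a0,225,172),f(a,225,172)]),np.hstack([f(b0,190,225),f(b,190,225)])])[:600])
k=4;x,y=220,190
im=cv2.resize(a[y:y+110,x:x+100],None,fx=k,fy=k,interpolation=cv2.INTER_CUBIC)
s=r.get_state();P=s["position"]
for bx in(box(0,0,P[2]-.0146,P[2]-.0096,.04,.066),box(0,0,P[2]-.0726,P[2]-.0326,.04,.02)): wire(im,"side",bx,[P[0],P[1],-.122],k,np.array([x,y]),(0,0,255))
for sy in(1,-1): wire(im,"side",box(0,sy*.029,0,.07,.07,.014),[.5683,-.1564,-.122],k,np.array([x,y]))
cv2.imwrite("pics/c6b.png",im)
```

```text
t 28.2 pos [ 0.5684 -0.154   0.1993] tilt z [-0.0008  0.0007 -1.    ] yawy -0.1284 w 0.0251 F [ 1.21  0.42 -2.26] q7 0.405
shift mm [-2.3  0.2 -1.7] turn -0.0064 other 3.135
```

View pics/c6.png

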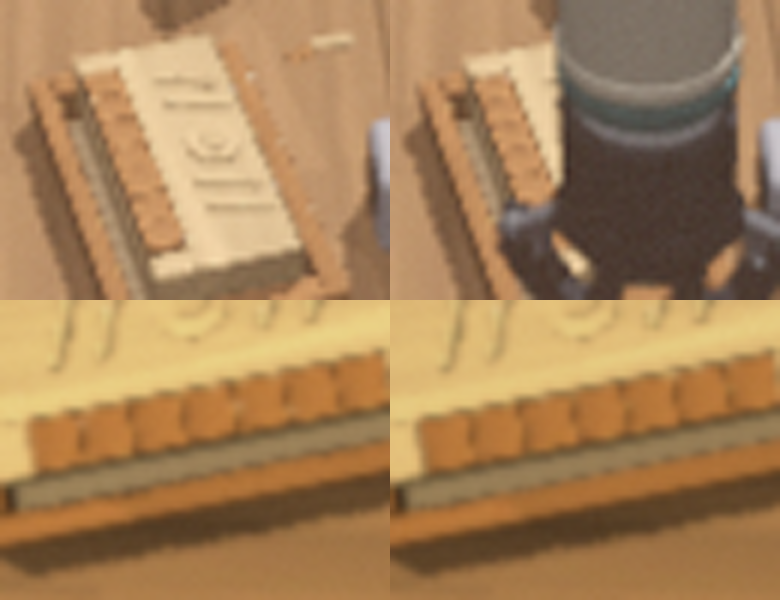

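View pics/c6b.png

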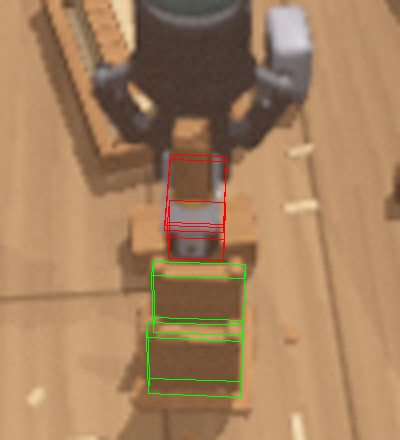

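The top view now shows the blocks as one even band, where their edges were uneven before. The roller hangs true over the stand. Next I'll line it up with the pick pose and lower it.

Call:
play_rows([
  [[1,-2.3,0,0,-0.006],[1,-2.3,0,20,-0.006],[1,-2.3,0,40,-0.006],[1,-2.3,0,40,-0.006]],
])

```text
time: 28.7
position: [0.567, -0.1569, 0.1582]
tool_rot: [-2.351, -2.08, 0.003]
force: [-0.3, -0.3, -1.9]
gripper_width: 0.0252
```

Run:
```python
from mv import *
go([.5683,-.1564,.0846],-.122)
```

```text
t 28.7 pos [ 0.567  -0.1569  0.1582] tilt z [-0.0035  0.0009 -1.    ] yawy -0.1221 w 0.0252 F [-0.26 -0.27 -1.86] q7 0.441
shift mm [ 0.6  1.5 73.6] turn -0.0001 other 3.142
```

Call:
play_rows([
  [[1,0.5,1,20,0],[1,0.5,1,40,0],[1,0.5,1,55,0],[1,0.5,1,62,0],[1,0.5,1,62,0]],
])

```text
time: 29.32
position: [0.5692, -0.1573, 0.0975]
tool_rot: [-2.353, -2.082, 0.0]
force: [-0.0, -0.5, -2.0]
gripper_width: 0.0257
```

Run:
```python
from mv import *
go([.5683,-.1564,.0846],-.122)
```

```text
t 29.32 pos [ 0.5692 -0.1573  0.0975] tilt z [-0.0003  0.     -1.    ] yawy -0.1221 w 0.0257 F [-0.03 -0.55 -2.03] q7 0.481
shift mm [ 0.7 -1.  12.9] turn -0.0001 other 3.141
```

Call:
play_rows([
  [[1,0.5,-0.8,5,0],[1,0.5,-0.8,9,0],[1,0.5,-0.8,11,0],[1,0.5,-0.8,12,0],[1,0.5,-0.8,12,0]],
])

```text
time: 29.95
position: [0.5685, -0.1566, 0.0855]
tool_rot: [-2.353, -2.082, 0.0]
force: [0.5, -0.6, -2.7]
gripper_width: 0.0254
```

Run:
```python
from mv import *
go([.5683,-.1564,.0846],-.122)
```

```text
t 29.95 pos [ 0.5685 -0.1566  0.0855] tilt z [-0.0001  0.     -1.    ] yawy -0.1221 w 0.0254 F [ 0.51 -0.65 -2.68] q7 0.488
shift mm [ 0.2 -0.2  0.9] turn -0.0001 other 3.142
```

Call:
play_rows([
  [[1,0,0,0.7,0],[1,0,0,1.2,0],[1,0,0,1.2,0]],
])

```text
time: 30.32
position: [0.5685, -0.1566, 0.0845]
tool_rot: [2.353, 2.082, 0.0]
force: [-0.4, 0.3, 0.1]
gripper_width: 0.0255
```

The weight is on the stand now. I'll open the gripper and go up.

Call:
play_rows([
  [[-1,0,0,0,0],[-1,0,0,0,0],[-1,0,0,0,0],[-1,0,0,0,0],[-1,0,0,0,0]],
])

```text
time: 30.95
position: [0.5685, -0.1566, 0.0843]
tool_rot: [-2.353, -2.082, 0.0]
force: [1.1, 0.3, 0.9]
gripper_width: 0.0853
```

Call:
play_rows([
  [[-1,0,0,-15,0],[-1,0,0,-50,0],[-1,0,0,-100,0],[-1,0,0,-150,0]],
])

```text
time: 31.45
position: [0.5683, -0.1567, 0.2367]
tool_rot: [2.353, 2.081, 0.0]
force: [1.0, 1.0, -0.5]
gripper_width: 0.0855
```

Call:
play_rows([
  [[-1,-60,-10,0,0],[-1,-120,-20,0,0],[-1,-180,-40,0,0],[-1,-230,-60,0,0],[-1,-230,-60,0,0]],
])

```text
time: 32.08
position: [0.4765, -0.3837, 0.2359]
tool_rot: [2.361, 2.068, -0.006]
force: [0.5, 1.0, 0.1]
gripper_width: 0.0854
```

Run:
```python
from mv import *
for n in ("side","top"):
    im=r.get_image(n); cv2.imwrite(f"pics/{n}7.png",im[:,:,::-1])
go([.5683,-.1564,.201],-.122)
a=cv2.imread("pics/side7.png");b=cv2.imread("pics/top7.png");a0=cv2.imread("pics/side0.png");b0=cv2.imread("pics/top0.png")
f=lambda i,x,y:cv2.resize(i[y:y+75,x:x+65],None,fx=4,fy=4,interpolation=cv2.INTER_CUBIC)
cv2.imwrite("pics/c7.png",np.vstack([np.hstack([f(a0,225,172),f(a,225,172),f(a,235,225)]),np.hstack([f(b0,195,195),f(b,195,195),f(b,310,195)])]))
cv2.imwrite("pics/c7full.png",np.hstack([cv2.resize(a,(400,300)),cv2.resize(b,(400,300))]))
```

```text
t 32.17 pos [ 0.4807 -0.3779  0.2351] tilt z [ 0.0009  0.0002 -1.    ] yawy -0.1237 w 0.085 F [-0.15  0.86  0.3 ] q7 0.782
shift mm [230.6  59.6  34.2] turn -0.0017 other 3.14
```

View pics/c7.png

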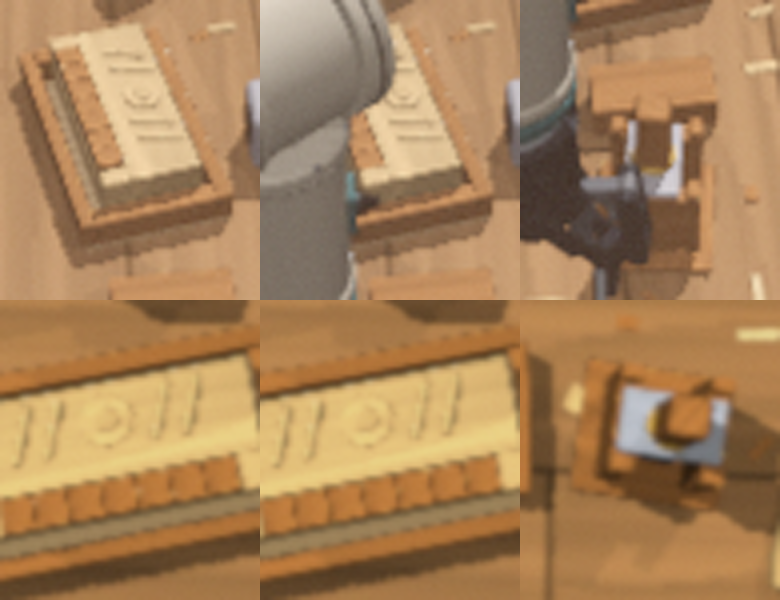

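View pics/c7full.png

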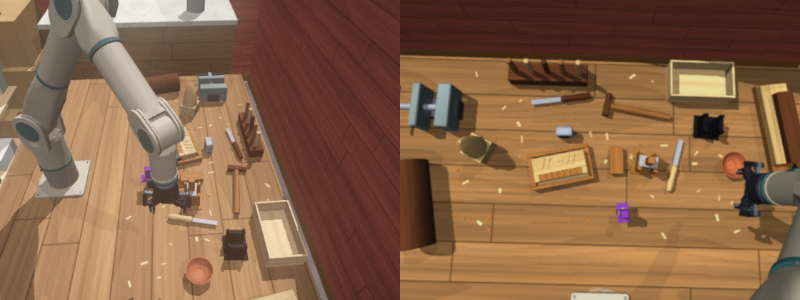

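The roller sits upright in the wooden stand, as it did at the start (top 347,227), and the bystanders look unmoved. The arm still hides part of the strip in the side view, so I'll move it aside for a last look.

Call:
play_rows([
  [[-1,15,-40,0,0],[-1,30,-80,0,0],[-1,40,-120,0,0],[-1,50,-140,0,0],[-1,50,-140,0,0]],
])

```text
time: 32.8
position: [0.3483, -0.3087, 0.2348]
tool_rot: [-2.35, -2.084, -0.003]
force: [0.6, -1.3, 0.1]
gripper_width: 0.0853
```

Run:
```python
from mv import *
for n in ("side","top"):
    im=r.get_image(n); cv2.imwrite(f"pics/{n}8.png",im[:,:,::-1])
go([.5683,-.1564,.201],-.122)
a=cv2.imread("pics/side8.png");b=cv2.imread("pics/top8.png");a0=cv2.imread("pics/side0.png");b0=cv2.imread("pics/top0.png")
f=lambda i,x,y:cv2.resize(i[y:y+70,x:x+65],None,fx=4,fy=4,interpolation=cv2.INTER_CUBIC)
cv2.imwrite("pics/c8.png",np.vstack([np.hstack([f(a0,225,172),f(a,225,172)]),np.hstack([f(a0,235,230),f(a,235,230)])]))
for c,(x0,y0,x1,y1) in dict(side=(245,240,292,285),top=(325,208,372,245)).items():
  for im in((a0,a) if c=="side" else (b0,b)):
    hsv=cv2.cvtColor(im,cv2.COLOR_BGR2HSV)
    m=(im[:,:,0].astype(int)-im[:,:,2]>-15)&(hsv[:,:,2]>70);z=np.zeros_like(m);z[y0:y1,x0:x1]=m[y0:y1,x0:x1]
    n,l,st,ce=cv2.connectedComponentsWithStats(z.astype(np.uint8));k=1+np.argmax(st[1:,4]);print(c,st[k],ce[k])
d=np.abs(b.astype(int)-b0).sum(2)>60
print("changed top px in cols<400,rows<330:",d[:330,:400].sum(), np.argwhere(d[:330,:400])[:8])
```

```text
t 32.9 pos [ 0.35   -0.3105  0.2348] tilt z [ 0.0019 -0.0007 -1.    ] yawy -0.1192 w 0.0857 F [-0.74 -0.45  0.18] q7 0.835
shift mm [179.  198.3  34.1] turn 0.0028 other -3.139
side [262 266  13   8  72] [268.1667 270.5972]
side [262 265  13   9  75] [268.16 270.28]
top [334 217  28  19 210] [345.9048 226.8571]
top [334 217  28  19 216] [345.912  227.5093]
changed top px in cols<400,rows<330: 19 [[219 345]
 [219 346]
 [220 346]
 [223 342]
 [223 343]
 [225 359]
 [228 349]
 [231 346]]
```

View pics/c8.png

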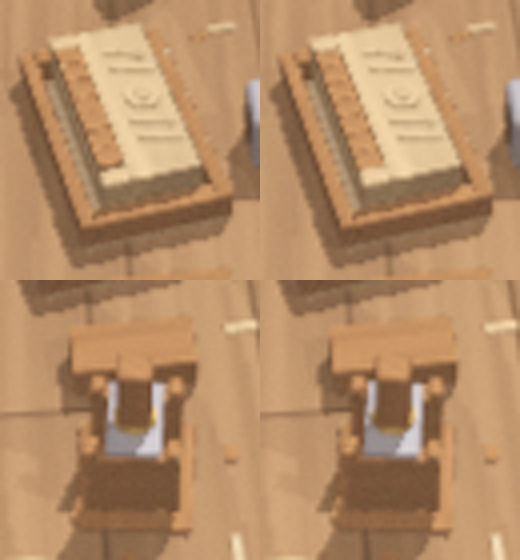

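The strip now shows straight, flush edges all along. The roller's plate is within 0.7 px of its starting place in both views. Handing in.

```bash
python3 -c "
from rig import r
print(r.sign_off())"
```

```text
the job is handed in; nothing more can be done
None
```

I took the roller from the wooden stand and rolled the strip once each way, then set it back upright in the stand, let go and handed the job in at about 33 s. Hand-in reports no verdict. There is also no reading of the block joints, so that they are seated is inferred from force, height and pictures.

- **Pressure:** while rolling, the readings at the end of each call, corrected for the roller's weight, gave about 15–20 N on the work, below the 26 N limit. Shorter peaks between those readings would not have shown.
- **Strip:** on the return pass the surface height worked out from force was a straight slope (about 0.019 rad) to within about 0.2 mm, out to the bare panel beside block 0. The last pictures show straight, even block edges where they were uneven before.
- **Roller and bench:** the roller's plate is within 0.7 px of where it started in both views, and the handle looks upright. The bystanders look unmoved. The gripper is open, with the arm clear of everything.

No check failed or disagreed.

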